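Undo the cartridge clamp of unknown thread hand and take out the gas cartridge

ROBOT

A 6-joint arm with a two-finger parallel gripper is mounted at the origin on the work surface. World frame = base frame: x ahead of the robot, y to its left, z up, the work surface at z = 0. Lengths are in m, angles in degrees, forces in N, time in s.
With the tool pointing down it reaches from about 0.325 to 0.9 m from the base axis. Payload 6.1 kg.
Tool frame: the origin (TCP) lies at the very end of the fingers, on their centre line; the grasp point (between the pads) lies 19 mm behind it; z points along the fingers, y is the direction in which the jaws open and shut (so a half turn about z gives the same grasp; the last joint's range is limited). The gripper opens to 85 mm and grips with 20 to 120 N. Pads are 22 mm wide; open, the fingers measure 114 mm over their backs; the gripper's body (76 mm by 85 mm) begins 54 mm behind the grasp point. The pads swing forward as they close: fully open they stand 13 mm farther back than shut.
Start: joints at [-72.657, 12.628, 87.462, -0, 79.91, -7.225], TCP at [0.26, -0.568, 0.231] pointing down, gripper open.
Joint ranges: [-170.65, 170.65], [-52.31, 119.04], [5.05, 147.46], [-71.25, 251.25], [11.57, 151.72], [-153.62, 153.62]. Speed limits (degrees/s): [147.25, 147.25, 172.46, 180, 180, 180].

INTERFACE

Orientations are given as a 3x3 rotation matrix whose columns are the frame's x, y, z axes.
In Python, from cell import r gives the robot as it stands.
- The arm moves only by the tool carry_out, never from a script. Its argument "commands" is a list that holds one entry, the list of rows, each a list of 4 numbers: the shift along the tool's x, y, z in m, then the turn about the tool's z in degrees. A call has 1 to 12 rows; each row shifts and turns the commanded pose from where the row before left it, along the tool's axes as they then stand; what a row does not reach is not made up. A row lasts 1/8 s, in which the tool goes at most 62.5 mm and 10.7 degrees, less where a joint would pass 70% of its speed; a pose out of reach is approached as far as the arm can. A call is refused whole if a number of a shift passes 0.0625 or a number of a turn 10.7, either way. A call with a gripper value outside its range is refused whole. "fingers" is the opening in per cent of the stroke, from 0 (shut) to 100 (fully open), set as the call begins (left out, the last holds). The fingers move at their own pace and stop on an object; the grip force is fixed at half the most. Time passes only in rows, so rows that do not move let the fingers close. It gives the time, the measured TCP pose, the force and the opening at its end, in the units of the state.
- r.sense(): the state, without advancing time (a new reading comes with each control period).
- r.read_camera(name): name is "side" or "top" or "wrist"; returns the picture (420x560x3 uint8, blue, green, red); there is no depth.
- r.camera_params(name): a dict with "fx", "fy", "cx", "cy" (pixels), "extrinsics" (4x4, takes a point from world to camera coordinates). Camera axes: x right, y down, z forward; pixel columns grow to the right and rows downward; lengths in m; the calibration is good to about 2 mm. A picture is of the moment at which its call begins: read the wrist's pose just before it. camera_params takes no time and is no camera call; for the wrist camera it gives the pose at the moment of the call.
- r.finish_job(): hands the job in, once; it reports no verdict.
The state is a dict: "time_s": time; "joint_pos": joint angles; "dq": joint speeds; "tau": joint torques, N m; "eef_pos": TCP position; "orientation": TCP orientation; "ft_force": force on the tool from outside, world axes, zero at the start; "wrist_torque": the same for the moment, N m; "grip_width": finger opening in m.
Only numpy, scipy, OpenCV 4.12 (cv2) and the standard library are available. Lean on these libraries where they do the work, as an engineer would, in place of code of your own. Each camera call takes 0.05 s, during which the arm holds its last target. There are 200 camera calls.

TASK

Take the gas cartridge out of the docking station and stand it upright on the floor of the open tray, setting it down, not dropping it. It is locked by a T-bar knob whose thread is unmarked, mostly left-hand but sometimes right-hand: turn it a little each way to feel which way it gives, never force it the way it is stuck, then unscrew it until the clamp fork is well clear of the cartridge and leave the clamp open. Leave the mouse, the stamp and the tape roll where they are.

Things in the scene. Friction and masses are not known exactly. Their poses are not given: they have to be found in the camera images.
- dock: docking station, fixed: a white screw housing (90 x 90 x 45 mm high) and beside it a 10 mm base plate with a grey seat for the cartridge (hole 43 mm across in an 8 mm plate, heights 10 to 18 mm). Origin on the bench between the two, z up. In its frame the knob's axis is at x 0, y -55 mm, the seat's centre at x 0, y +50 mm. Place and yaw vary.
- knob_grip (a point): middle of the black T-bar of the clamp screw's knob, on its upright axis, 74 mm above the bench. The bar is 46 mm long (this point's x), 16 mm thick (y), from 50 to 88 mm high; below it a steel disc 40 mm across lies at 46 to 50 mm. The point turns with the knob about z (up).
- screw_axis (a point): the screw's axis at the housing's top, 45 mm high, fixed. The thread's hand cannot be seen: two starts in three left-hand (loosens clockwise from above), else right-hand. At first the screw is tight: the wrong way it is stuck after 0.02 rad, the right way it turns against friction, 0.2 to 0.25 N m, to a hard stop at 2.5 rad. It stays where left; move the knob 1.2 rad a grasp or so.
- knob_windup (a joint): wind-up of the knob on its screw, rad, + anticlockwise from above: the knob drives the screw through a springy sleeve, 2 N m per rad, so this is the torque on the knob / 2. About 0.12 either way while the screw loosens; grows with the knob's turn when the screw is stuck; springs back to 0 when let go. Over 0.35 either way (0.7 N m) the sleeve is damaged.
- fork (a joint): opening of the steel clamp fork, m: 0 at the start, grows as it draws back from the cartridge to the housing (dock's -y). Opening = 9 mm x (1 - cos(screw turn)): 12.7 mm after 2.0 rad, 16 mm fully open (2.5 rad), only 1 mm after half a radian. Its two tines lie 1.5 mm over the cartridge's shoulder (56 to 63 mm high) beside the neck; clear of it from 12 mm on.
- cartridge_mid (a point): middle (half-way up) of the loose bare-metal gas cartridge, 95 mm tall, about 0.2 kg: body 40 mm across for the lower 45 mm, then a straight neck 26 mm across to the top. z along its axis. At the start it stands in the dock's seat, foot 10 mm above the bench, neck from 55 to 105 mm high; it comes out straight up.
- tray: the open white tray, fixed, 130 x 130 mm outside, 25 mm high, walls and floor 4 to 5 mm thick. Origin on the bench under its middle. Its place and yaw vary; dock and tray may change sides.
- cartridge: the same cartridge, origin at the centre of its foot.
- mouse: a grey computer mouse, 100 x 58 mm, 30 mm high; leave alone.
- stamp: a wooden hand stamp, foot 30 x 56 mm, turned handle, 70 mm high, standing; leave alone.
- tape: a roll of clear tape lying flat, 64 mm across, 18 mm high; leave alone.
Mind the look-alikes: they are no part of the job. What is shaped like the cartridge but blue is not meant.

How it is judged:
By the outcome, as a careful person would: the job done as asked, in the order asked, and still so for the second after the job is handed in, with the robot touching nothing.
It also fails if it takes over 72 s, if anything falls off the work surface, if the arm or the gripper's body presses on something with over 40 N, if the wrist force passes 120 N, or if a joint passes its speed limit or range.

## Working session

There is one attempt and no reset: what is moved stays moved. The work goes in short steps, Python scripts to look and compute and a tool call to move; the robot and the scene stay as the last step left them, time stands still between calls to the robot, and variables do not carry over. Pictures are saved under pics/ and viewed, about 8 in all and at most 12, crops included, and the job is handed in when it is done.

Besides the shell and the picture viewer there is one more tool, called in YAML: its name, and indented under it one key for each argument. carry_out: Moves the arm, as the interface text tells. Its arguments: {"type":"object","properties":{"commands":{"type":"array"},"fingers":{"type":"number"}},"required":["commands"]}

```bash
mkdir -p pics; python3 - <<'E'
from cell import r
import cv2
s=r.sense();print(s)
for n in("top","side"):
    cv2.imwrite(f"pics/{n}0.png",r.read_camera(n));p=r.camera_params(n);print(n,p)
E
```

```text
{'time_s': 0.0, 'joint_pos': array([-7.26547275e+01,  1.26741460e+01,  8.75257775e+01, -8.64012790e-04,
        7.99098795e+01, -7.22453550e+00]), 'dq': array([-0.09335234, -0.08894471,  0.0476508 , -0.03523551, -0.12368203,
       -0.02307846]), 'tau': array([ 8.26063188e-04, -4.96898961e+01, -3.89393699e+01, -7.33616253e-05,
        1.12029575e-02,  9.41077531e-06]), 'eef_pos': array([ 0.25969188, -0.56783266,  0.23021097]), 'orientation': array([[ 9.09454304e-01,  4.15803471e-01, -5.85512754e-04],
       [ 4.15803821e-01, -9.09452501e-01,  1.82484727e-03],
       [ 2.26281792e-04, -1.90307365e-03, -9.99998164e-01]]), 'ft_force': array([ 0.96925849,  0.17495242, -0.09792416]), 'wrist_torque': array([-0.01801844, -0.01959025,  0.0141673 ]), 'grip_width': 0.08584883087039247}
top {'fx': 394.2263701758487, 'fy': 394.2263701758487, 'cx': 278.9559317379507, 'cy': 214.90770753582365, 'extrinsics': array([[-0.02422901, -0.99969884, -0.00389546, -0.00109815],
       [-0.97384956,  0.02448265, -0.22587082,  0.58401431],
       [ 0.22589816, -0.00167903, -0.97414948,  0.59052637],
       [ 0.        ,  0.        ,  0.        ,  1.        ]])}
side {'fx': 470.5182411120137, 'fy': 470.5182411120137, 'cx': 278.45531030883797, 'cy': 210.4678666015882, 'extrinsics': array([[ 0.99882431, -0.04834921,  0.00351466, -0.58700902],
       [-0.02909451, -0.65588293, -0.75430173,  0.06541247],
       [ 0.03877509,  0.75331264, -0.65651851,  0.91401771],
       [ 0.        ,  0.        ,  0.        ,  1.        ]])}
```

View pics/top0.png

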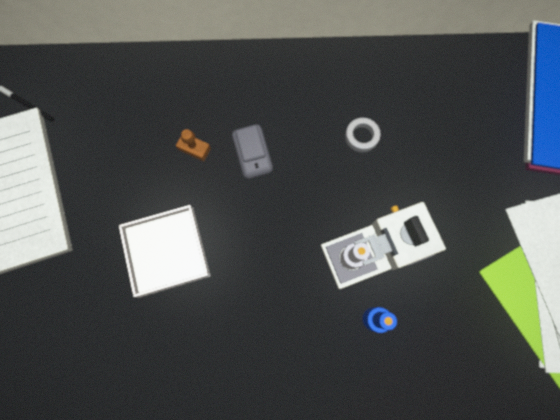

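View pics/side0.png

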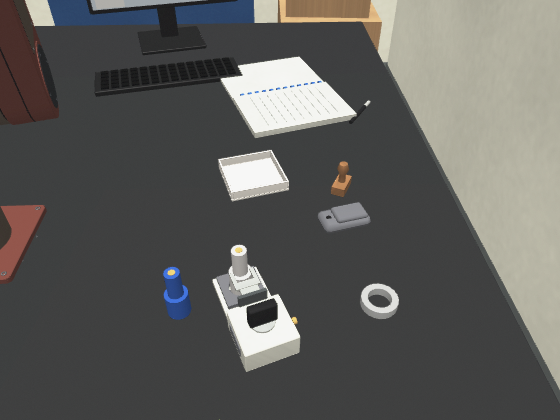

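The top view shows the tray at (165,250) and the dock at about (383,245), with the knob bar at (416,230) and the bare-metal cartridge at (360,252). The stamp is at (193,143), the mouse at (252,150) and the tape at (363,134). Two things have the cartridge's shape: the metal one in the seat (360,252) and the blue one at (380,320). The metal one in the dock fits the description. I'll confirm it in a crop.

```bash
python3 - <<'E'
import cv2,numpy as np
t=cv2.imread("pics/top0.png")[195:345,310:455];s=cv2.imread("pics/side0.png")[235:370,150:305]
a=cv2.resize(t,None,fx=4*.675,fy=4*.675,interpolation=2);a=cv2.resize(t,(int(145*2.7),int(150*2.7)),interpolation=2)
b=cv2.resize(s,(int(155*2.6),int(135*2.6)),interpolation=2)
o=np.zeros((max(a.shape[0],b.shape[0]),a.shape[1]+b.shape[1],3),np.uint8);o[:a.shape[0],:a.shape[1]]=a;o[:b.shape[0],a.shape[1]:]=b
print(o.shape,a.shape);cv2.imwrite("pics/crop.png",o)
E
```

```text
(405, 794, 3) (405, 391, 3)
```

View pics/crop.png

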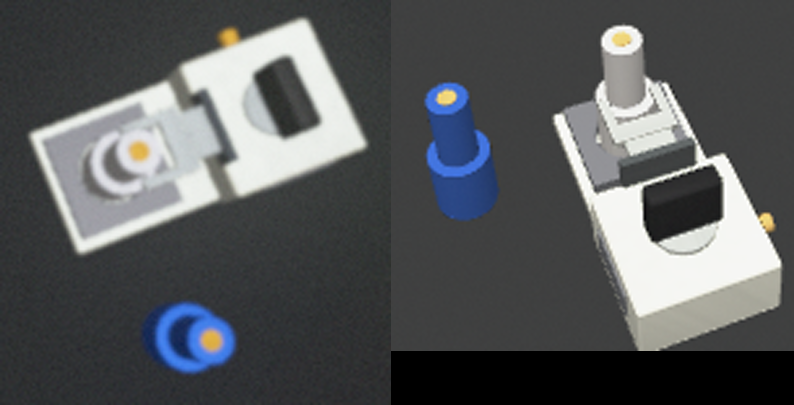

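The crop confirms it: the metal cartridge stands in the grey seat under the fork, and the blue one stands loose outside the dock. Next I'll compute poses.

```bash
cat > h.py <<'E'
from cell import r
import numpy as np
def pix(n,u,v,z,p=None):
    p=p or r.camera_params(n);E=p["extrinsics"];R=E[:3,:3];c=-R.T@E[:3,3]
    d=R.T@np.array([(u-p["cx"])/p["fx"],(v-p["cy"])/p["fy"],1]);return (c+d*(z-c[2])/d[2])
def proj(n,X,p=None):
    p=p or r.camera_params(n);E=p["extrinsics"];q=E[:3,:3]@X+E[:3,3];return np.array([p["fx"]*q[0]/q[2]+p["cx"],p["fy"]*q[1]/q[2]+p["cy"]])
E
python3 - <<'E'
from h import *
np.set_printoptions(precision=4,suppress=True)
T=lambda u,v,z:pix("top",310+u/2.7,195+v/2.7,z)[:2]
S=lambda u,v,z:pix("side",150+(u-391)/2.6,235+v/2.6,z)[:2]
print("hous",T(308,18,.045),T(367,147,.045),S(780,262,.045),S(640,318,.045))
print("base",T(30,132,.01),T(80,253,.01))
print("cart",T(139,150,.105),S(622,40,.105))
print("bar",T(296,94,.088),S(682,188,.088))
print("bar edge T",T(287,57,.088),T(318,122,.088),"S",S(645,208,.088),S(722,183,.088))
c=[pix("top",u,v,.025)[:2] for u,v in((120,226),(190,206),(209,275),(134,296))];print("tray",c,np.mean(c,0))
a,b,d,e=[np.array(x) for x in(T(308,18,.045),T(367,147,.045),T(30,132,.01),T(80,253,.01))]
y=(d+e)/2-(a+b)/2;print("len",np.linalg.norm(y),"ydir",y/np.linalg.norm(y),np.degrees(np.arctan2(y[1],y[0])),np.linalg.norm(a-b),np.linalg.norm(d-e))
print("blue",T(211,340,.095))
E
```

```text
hous [ 0.6061 -0.2678] [ 0.522  -0.2957] [ 0.6065 -0.2662] [ 0.5258 -0.2988]
base [ 0.542  -0.0895] [ 0.4626 -0.1179]
cart [ 0.5156 -0.1407] [ 0.5166 -0.142 ]
bar [ 0.5488 -0.2393] [ 0.5512 -0.2437]
bar edge T [ 0.5714 -0.2363] [ 0.5318 -0.2505] S [ 0.5302 -0.2565] [ 0.574  -0.2412]
tray [array([0.5804, 0.2658]), array([0.6138, 0.143 ]), array([0.4906, 0.1071]), array([0.4584, 0.2339])] [0.5358 0.1874]
len 0.1884718125301251 ydir [-0.3275  0.9449] 109.11450263282141 0.0886178187322911 0.08429971469712973
blue [ 0.4101 -0.1751]
```

carry_out:
  commands:
    - [[0.04, -0.0178, 0, 0], [0.04, -0.0178, 0, 0], [0.04, -0.0178, 0, 0], [0.04, -0.0178, 0, 0], [0.04, -0.0178, 0, 0], [0.04, -0.0178, 0, 0], [0.04, -0.0178, 0, 0], [0.04, -0.0178, 0, 0], [0.04, -0.0178, 0, 0], [0.04, -0.0178, 0, 0], [0, 0, 0.03, 5.3], [0, 0, 0.02, 0]]
  fingers: 45

```text
time_s: 1.6
eef_pos: [0.5491, -0.2392, 0.1793]
orientation: [[0.943, 0.332, -0.002], [0.332, -0.943, 0.001], [-0.002, -0.002, -1.0]]
ft_force: [-0.1, -0.2, -0.1]
grip_width: 0.0386
```

```bash
python3 - <<'E'
from h import *
import cv2
np.set_printoptions(precision=4,suppress=True)
s=r.sense();print(s["time_s"],s["eef_pos"],s["orientation"],s["joint_pos"],s["grip_width"],s["wrist_torque"],s["ft_force"])
p=r.camera_params("wrist");cv2.imwrite("pics/w1.png",r.read_camera("wrist"));print(p)
a=np.radians(19.3)
k=np.array([.55,-.2395,.088]);x=np.array([np.cos(a),np.sin(a),0])
print(proj("wrist",k),proj("wrist",k+.023*x),proj("wrist",k-.023*x))
E
```

```text
1.6 [ 0.5491 -0.2392  0.1793] [[ 0.9433  0.3318 -0.002 ]
 [ 0.3318 -0.9434  0.0011]
 [-0.0016 -0.0017 -1.    ]] [-31.0766  11.5566  94.4221  -0.0081  74.1518  39.5479] 0.038560367304490015 [0.0066 0.0355 0.0081] [-0.0812 -0.163  -0.0641]
{'fx': 324.8566306720648, 'fy': 324.8566306720648, 'cx': 274.50726862126373, 'cy': 209.0464444913527, 'extrinsics': array([[ 0.3314, -0.9435, -0.0014, -0.4077],
       [-0.9106, -0.3203,  0.2612,  0.4034],
       [-0.2469, -0.0853, -0.9653,  0.4417],
       [ 0.    ,  0.    ,  0.    ,  1.    ]])}
[276.713  210.9851] [276.8057 179.9552] [276.6249 240.4713]
```

View pics/w1.png

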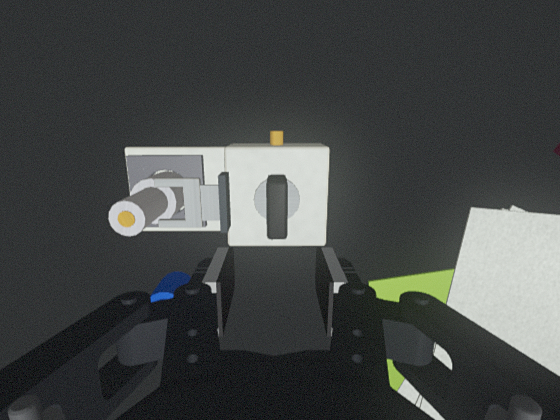

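The wrist view shows the bar top at (277,180–238), as predicted and square between the pads. I'll descend and grip.

carry_out:
  commands:
    - [[0, 0, 0.03, 0], [0, 0, 0.03, 0], [0, 0, 0.03, 0], [0, 0, 0.02, 0], [0, 0, 0.01, 0], [0, 0, 0, 0]]

```text
time_s: 2.4
eef_pos: [0.5494, -0.2403, 0.061]
orientation: [[0.944, 0.33, -0.001], [0.33, -0.944, 0.0], [-0.0, -0.001, -1.0]]
ft_force: [0.1, -0.5, -0.3]
grip_width: 0.0383
```

carry_out:
  commands:
    - [[0, 0, 0, 0], [0, 0, 0, 0], [0, 0, 0, 0], [0, 0, 0, 0], [0, 0, 0, 0]]
  fingers: 0

```text
time_s: 3.02
eef_pos: [0.5505, -0.2405, 0.0628]
orientation: [[0.944, 0.33, 0.002], [0.33, -0.944, -0.001], [0.001, 0.002, -1.0]]
ft_force: [-0.4, 0.7, 5.6]
grip_width: 0.015
```

```bash
cat > st.py <<'E'
from h import *
np.set_printoptions(precision=4,suppress=True)
s=r.sense();o=s["orientation"];print(s["time_s"],s["eef_pos"],"yaw",np.degrees(np.arctan2(o[1,0],o[0,0])),"j6",s["joint_pos"][5],"w",s["grip_width"],"T",s["wrist_torque"],"F",s["ft_force"])
E
python3 st.py
```

```text
3.025 [ 0.5505 -0.2405  0.0628] yaw 19.283167639973286 j6 39.589902312033594 w 0.014989091728653025 T [0.3088 0.1975 0.0297] F [-0.3581  0.7231  5.5736]
```

carry_out:
  commands:
    - [[0, 0, 0, 4], [0, 0, 0, 4], [0, 0, 0, 0]]

```text
time_s: 3.4
eef_pos: [0.5505, -0.2406, 0.0628]
orientation: [[0.981, 0.195, 0.002], [0.195, -0.981, -0.001], [0.002, 0.002, -1.0]]
ft_force: [-1.5, 1.6, 6.0]
grip_width: 0.0147
```

```bash
python3 st.py
```

```text
3.4 [ 0.5505 -0.2406  0.0628] yaw 11.273166265730515 j6 47.60970817884597 w 0.014685695298693879 T [0.294  0.2331 0.2833] F [-1.4941  1.641   6.0224]
```

carry_out:
  commands:
    - [[0, 0, 0, 4], [0, 0, 0, 0]]

```text
time_s: 3.65
eef_pos: [0.5505, -0.2405, 0.0628]
orientation: [[0.992, 0.127, 0.002], [0.127, -0.992, -0.001], [0.002, 0.001, -1.0]]
ft_force: [-1.0, 1.2, 6.6]
grip_width: 0.0149
```

```bash
python3 st.py
```

```text
3.65 [ 0.5505 -0.2405  0.0628] yaw 7.291033888029663 j6 51.59888976192171 w 0.014925118412089588 T [0.2233 0.2317 0.353 ] F [-0.9646  1.216   6.612 ]
```

carry_out:
  commands:
    - [[0, 0, 0, 2], [0, 0, 0, 0]]

```text
time_s: 3.9
eef_pos: [0.5505, -0.2405, 0.0628]
orientation: [[0.996, 0.093, 0.002], [0.093, -0.996, -0.001], [0.002, 0.001, -1.0]]
ft_force: [-1.0, 0.9, 6.4]
grip_width: 0.0154
```

```bash
python3 st.py
```

```text
3.9 [ 0.5505 -0.2405  0.0628] yaw 5.318635929137015 j6 53.57253138001517 w 0.01536680932026587 T [0.2252 0.258  0.4453] F [-1.0195  0.9444  6.4422]
```

carry_out:
  commands:
    - [[0, 0, 0, -7], [0, 0, 0, -7], [0, 0, 0, 0]]

```text
time_s: 4.28
eef_pos: [0.5505, -0.2405, 0.0628]
orientation: [[0.944, 0.331, 0.002], [0.331, -0.944, -0.001], [0.001, 0.001, -1.0]]
ft_force: [-1.6, 1.6, 6.4]
grip_width: 0.0152
```

```bash
python3 st.py
```

```text
4.275 [ 0.5505 -0.2405  0.0628] yaw 19.351545683579467 j6 39.51929383355279 w 0.015221186236206727 T [ 0.2991  0.1855 -0.024 ] F [-1.5805  1.6038  6.4147]
```

carry_out:
  commands:
    - [[0, 0, 0, -4], [0, 0, 0, -4], [0, 0, 0, 0]]

```text
time_s: 4.65
eef_pos: [0.5505, -0.2405, 0.0628]
orientation: [[0.889, 0.458, 0.002], [0.458, -0.889, -0.001], [0.001, 0.002, -1.0]]
ft_force: [-0.7, 0.9, 6.5]
grip_width: 0.0149
```

```bash
python3 st.py
```

```text
4.65 [ 0.5505 -0.2405  0.0628] yaw 27.286157957369745 j6 31.574003588398085 w 0.014864539616965126 T [ 0.3419  0.205  -0.2509] F [-0.6832  0.9186  6.5235]
```

carry_out:
  commands:
    - [[0, 0, 0, -4], [0, 0, 0, 0]]

```text
time_s: 4.9
eef_pos: [0.5505, -0.2405, 0.0628]
orientation: [[0.855, 0.519, 0.002], [0.519, -0.855, -0.001], [0.001, 0.002, -1.0]]
ft_force: [0.1, 0.8, 6.2]
grip_width: 0.0146
```

```bash
python3 st.py
```

```text
4.9 [ 0.5505 -0.2405  0.0628] yaw 31.279097011227496 j6 27.57754084884107 w 0.014598674264352381 T [ 0.3843  0.2253 -0.2875] F [0.0799 0.8209 6.1564]
```

Clockwise the torque grew with the turn to 0.45 N m and sprang back to zero, so it is stuck that way. Anticlockwise it is levelling off. I'll go a little further to be sure.

carry_out:
  commands:
    - [[0, 0, 0, -3.5], [0, 0, 0, 0]]

```text
time_s: 5.15
eef_pos: [0.5505, -0.2405, 0.0628]
orientation: [[0.821, 0.57, 0.002], [0.57, -0.821, -0.001], [0.001, 0.002, -1.0]]
ft_force: [-0.9, 1.3, 6.3]
grip_width: 0.0148
```

```bash
python3 st.py
```

```text
5.15 [ 0.5505 -0.2405  0.0628] yaw 34.77567348189739 j6 24.081175254881394 w 0.014835892264808059 T [ 0.3699  0.2081 -0.2973] F [-0.9027  1.3137  6.3039]
```

It levels off at about 0.29 N m, so it loosens anticlockwise (right-hand thread). I'll keep unscrewing; the last joint has room.

carry_out:
  commands:
    - [[0, 0, 0, -5], [0, 0, 0, -5], [0, 0, 0, -5], [0, 0, 0, -5], [0, 0, 0, -5], [0, 0, 0, -5], [0, 0, 0, -5], [0, 0, 0, -5], [0, 0, 0, -5], [0, 0, 0, 0]]

```text
time_s: 6.4
eef_pos: [0.5504, -0.2403, 0.0628]
orientation: [[0.177, 0.984, 0.002], [0.984, -0.177, -0.0], [-0.0, 0.002, -1.0]]
ft_force: [-1.4, 2.0, 7.2]
grip_width: 0.0145
```

```bash
python3 st.py
```

```text
6.4 [ 0.5504 -0.2403  0.0628] yaw 79.79749955895704 j6 -20.93824787634242 w 0.014527379040003896 T [ 0.4921  0.2614 -0.2848] F [-1.4179  2.0366  7.1738]
```

carry_out:
  commands:
    - [[0, 0, 0, -5], [0, 0, 0, -5], [0, 0, 0, -5], [0, 0, 0, -5], [0, 0, 0, -5], [0, 0, 0, -5], [0, 0, 0, -5], [0, 0, 0, -5], [0, 0, 0, 0]]

```text
time_s: 7.52
eef_pos: [0.5503, -0.2403, 0.0628]
orientation: [[-0.497, 0.868, 0.001], [0.868, 0.497, -0.0], [-0.001, 0.001, -1.0]]
ft_force: [-0.9, 0.3, 7.4]
grip_width: 0.0151
```

```bash
python3 st.py
```

```text
7.525 [ 0.5503 -0.2403  0.0628] yaw 119.80399503862513 j6 -60.94306245354441 w 0.0150652157613909 T [ 0.5167  0.4365 -0.1796] F [-0.8506  0.3408  7.3625]
```

carry_out:
  commands:
    - [[0, 0, 0, -5], [0, 0, 0, -5], [0, 0, 0, -5], [0, 0, 0, -5], [0, 0, 0, 0]]

```text
time_s: 8.15
eef_pos: [0.5502, -0.2403, 0.0628]
orientation: [[-0.764, 0.645, 0.001], [0.645, 0.764, -0.0], [-0.001, 0.001, -1.0]]
ft_force: [-2.2, 2.4, 7.6]
grip_width: 0.0152
```

```bash
python3 st.py
```

```text
8.15 [ 0.5502 -0.2403  0.0628] yaw 139.8007986920685 j6 -80.9427856423669 w 0.015188907448042141 T [ 0.4912  0.4668 -0.1957] F [-2.2031  2.3933  7.6154]
```

carry_out:
  commands:
    - [[0, 0, 0, -5], [0, 0, 0, -5], [0, 0, 0, -5], [0, 0, 0, 0]]

```text
time_s: 8.65
eef_pos: [0.5502, -0.2403, 0.0628]
orientation: [[-0.905, 0.426, 0.001], [0.426, 0.905, -0.0], [-0.001, 0.0, -1.0]]
ft_force: [-2.4, 1.3, 7.9]
grip_width: 0.0147
```

```bash
python3 st.py
```

```text
8.65 [ 0.5502 -0.2403  0.0628] yaw 154.80345598240663 j6 -95.94350394696573 w 0.014712465798977843 T [ 0.4687  0.4535 -0.2249] F [-2.4025  1.3191  7.8651]
```

The screw is now at about 2.24 rad, so the fork is about 14.6 mm open. I'll relax the wind-up, let go, lift and look.

carry_out:
  commands:
    - [[0, 0, 0, 6.5], [0, 0, 0, 0]]

```text
time_s: 8.9
eef_pos: [0.5502, -0.2403, 0.0628]
orientation: [[-0.85, 0.527, 0.001], [0.527, 0.85, -0.0], [-0.001, 0.0, -1.0]]
ft_force: [-1.9, 1.5, 7.1]
grip_width: 0.0152
```

carry_out:
  commands:
    - [[0, 0, 0, 0], [0, 0, 0, 0], [0, 0, 0, 0], [0, 0, -0.04, 0], [0, 0, -0.05, 0], [0, 0, -0.05, 0], [0, 0, 0, 0]]
  fingers: 42

```text
time_s: 9.78
eef_pos: [0.5525, -0.2419, 0.2071]
orientation: [[-0.851, 0.526, 0.009], [0.526, 0.851, -0.005], [-0.01, 0.0, -1.0]]
ft_force: [0.2, 0.3, -1.3]
grip_width: 0.0359
```

carry_out:
  commands:
    - [[0, 0, 0, 10], [0, 0, 0, 10], [0, 0, 0, 10], [0, 0, 0, 9], [0, 0, 0, 0]]
  fingers: 65

```text
time_s: 10.4
eef_pos: [0.5491, -0.2399, 0.1999]
orientation: [[-0.331, 0.944, -0.002], [0.944, 0.331, 0.001], [0.002, -0.001, -1.0]]
ft_force: [0.9, 0.3, 0.5]
grip_width: 0.0555
```

```bash
python3 st.py; python3 - <<'E'
from h import *
import cv2
a=r.read_camera("top");w=r.read_camera("side");np.save
t=cv2.resize(a[170:330,290:490],(400,320),interpolation=2)
s=cv2.resize(w[225:375,180:330],(400,400),interpolation=2)
o=np.zeros((400,800,3),np.uint8);o[:320,:400]=t;o[:,400:]=s
cv2.imwrite("pics/c2.png",o)
E
```

```text
10.4 [ 0.5491 -0.2399  0.1999] yaw 109.35023426817298 j6 -50.48840835093136 w 0.055459429524312195 T [-0.0007  0.025  -0.0125] F [0.9004 0.2532 0.4919]
```

View pics/c2.png

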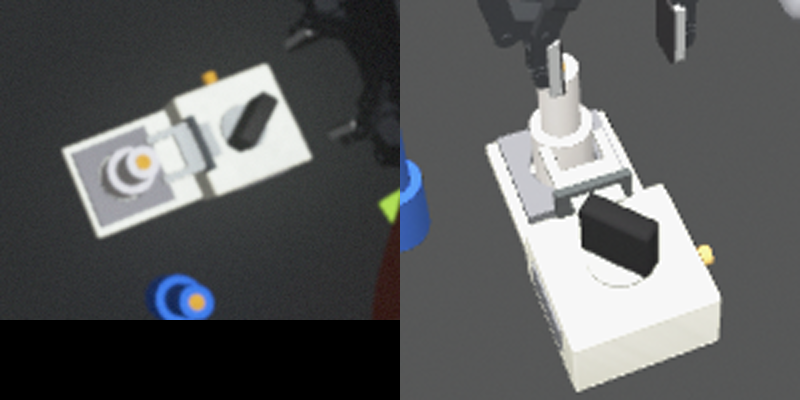

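The fork is withdrawn clear of the shoulder at (175,140), the knob is turned, and the cartridge still stands in its seat. I'll move over it.

carry_out:
  commands:
    - [[0.035, 0.0005, 0, 0], [0.035, 0.0005, 0, 0], [0.034, 0.0005, 0, 0], [0, 0, 0.03, 0], [0, 0, 0.03, 0], [0, 0, 0.03, 0], [0, 0, 0.02, 0], [0, 0, 0.015, 0], [0, 0, 0.007, 0], [0, 0, 0, 0]]

```text
time_s: 11.75
eef_pos: [0.5167, -0.1415, 0.0692]
orientation: [[-0.33, 0.944, -0.0], [0.944, 0.33, 0.0], [0.0, -0.0, -1.0]]
ft_force: [-0.2, -0.4, 0.2]
grip_width: 0.0556
```

carry_out:
  commands:
    - [[0, 0, 0, 0], [0, 0, 0, 0], [0, 0, 0, 0], [0, 0, 0, 0], [0, 0, 0, 0]]
  fingers: 0

```text
time_s: 12.38
eef_pos: [0.5174, -0.1419, 0.0702]
orientation: [[-0.33, 0.944, 0.001], [0.944, 0.33, -0.001], [-0.001, 0.001, -1.0]]
ft_force: [-1.3, -0.4, 5.9]
grip_width: 0.0242
```

```bash
python3 st.py
```

```text
12.375 [ 0.5174 -0.1419  0.0702] yaw 109.2732797581609 j6 -43.02752988132491 w 0.02422573495716781 T [-0.037   0.1768  0.0049] F [-1.2966 -0.4098  5.8802]
```

carry_out:
  commands:
    - [[0, 0, -0.005, 0], [0, 0, -0.01, 0], [0, 0, -0.015, 0], [0, 0, -0.02, 0], [0, 0, -0.025, 0], [0, 0, -0.025, 0], [0, 0, 0, 0]]

```text
time_s: 13.25
eef_pos: [0.5186, -0.1423, 0.1725]
orientation: [[-0.33, 0.944, 0.006], [0.944, 0.33, -0.002], [-0.004, 0.004, -1.0]]
ft_force: [-0.2, -1.0, -2.1]
grip_width: 0.0241
```

```bash
python3 st.py;python3 - <<'E'
from h import *
import cv2
w=r.read_camera("side");cv2.imwrite("pics/s3.png",cv2.resize(w[130:375,150:350],(490,600),interpolation=2))
E
```

```text
13.25 [ 0.5186 -0.1423  0.1725] yaw 109.27389064275918 j6 -43.02562976381196 w 0.02409110656395638 T [0.0056 0.002  0.0094] F [-0.2184 -0.9761 -2.1205]
```

View pics/s3.png

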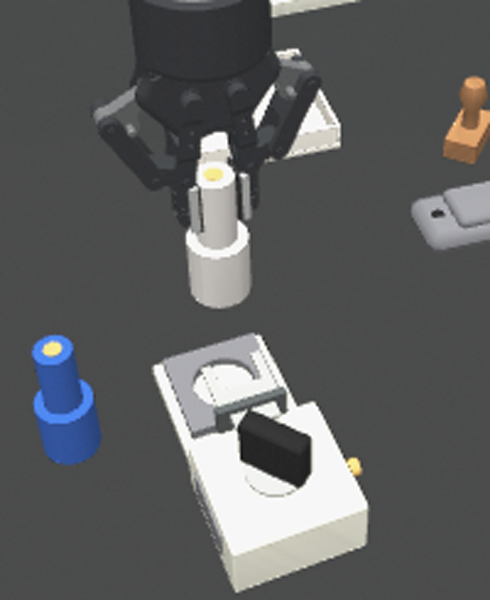

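The cartridge is held upright and clear of the empty seat (−2.1 N, about its weight). I'll carry it over the tray.

carry_out:
  commands:
    - [[0.015, 0.006, 0, 0], [0.03, 0.012, 0, 0], [0.03, 0.012, 0, 0], [0.035, 0.015, 0, 0], [0.035, 0.015, 0, 0], [0.035, 0.015, 0, 0], [0.035, 0.015, 0, 0], [0.035, 0.015, 0, 0], [0.03, 0.012, 0, 0], [0.017, 0.006, 0, 0], [0.008, 0.002, 0, 0], [0, 0, 0, 0]]

```text
time_s: 14.8
eef_pos: [0.5337, 0.1875, 0.1688]
orientation: [[-0.33, 0.944, -0.001], [0.944, 0.33, -0.0], [-0.0, -0.001, -1.0]]
ft_force: [1.0, -0.3, -1.9]
grip_width: 0.024
```

carry_out:
  commands:
    - [[0, 0, 0.02, 0], [0, 0, 0.025, 0], [0, 0, 0.025, 0], [0, 0, 0.02, 0], [0, 0, 0.006, 0], [0, 0, 0, 0], [0, 0, 0, 0]]

```text
time_s: 15.68
eef_pos: [0.535, 0.1878, 0.0744]
orientation: [[-0.33, 0.944, 0.002], [0.944, 0.33, 0.0], [-0.0, 0.002, -1.0]]
ft_force: [0.1, 0.5, -3.1]
grip_width: 0.0243
```

```bash
python3 st.py;python3 - <<'E'
from h import *
import cv2
w=r.read_camera("side");cv2.imwrite("pics/s4.png",cv2.resize(w[60:240,160:360],(660,594),interpolation=2))
E
```

```text
15.675 [0.535  0.1878 0.0744] yaw 109.26306072864118 j6 -7.89225705649216 w 0.024344690974826475 T [-0.0131  0.0044 -0.0204] F [ 0.0599  0.4877 -3.1076]
```

View pics/s4.png

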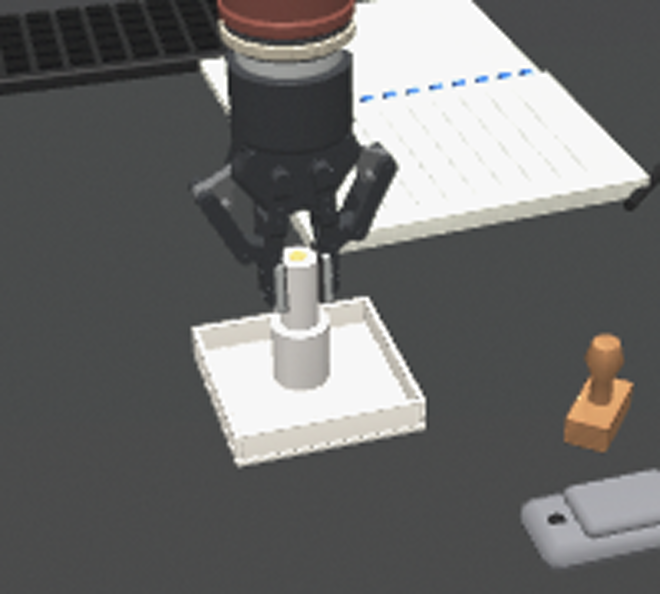

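The cartridge is upright over the tray's middle with its foot about 10 mm above the floor. I'll lower it in small steps until it touches.

carry_out:
  commands:
    - [[0, 0, 0.004, 0], [0, 0, 0.003, 0], [0, 0, 0.001, 0], [0, 0, 0, 0]]

```text
time_s: 16.23
eef_pos: [0.5339, 0.1876, 0.0651]
orientation: [[-0.33, 0.944, -0.0], [0.944, 0.33, -0.0], [0.0, -0.0, -1.0]]
ft_force: [0.1, -0.8, -2.8]
grip_width: 0.0241
```

carry_out:
  commands:
    - [[0, 0, 0.001, 0], [0, 0, 0, 0]]

```text
time_s: 16.48
eef_pos: [0.5342, 0.1876, 0.0644]
orientation: [[-0.33, 0.944, 0.0], [0.944, 0.33, 0.0], [-0.0, 0.0, -1.0]]
ft_force: [0.0, 0.4, -2.7]
grip_width: 0.0239
```

carry_out:
  commands:
    - [[0, 0, 0.001, 0], [0, 0, 0, 0]]

```text
time_s: 16.73
eef_pos: [0.5343, 0.1876, 0.0643]
orientation: [[-0.33, 0.944, 0.0], [0.944, 0.33, -0.0], [-0.0, 0.0, -1.0]]
ft_force: [-3.3, -1.4, 4.6]
grip_width: 0.0239
```

It has touched down. I'll release and rise.

carry_out:
  commands:
    - [[0, 0, 0, 0], [0, 0, 0, 0], [0, 0, 0, 0], [0, 0, 0, 0], [0, 0, -0.015, 0], [0, 0, -0.03, 0], [0, 0, -0.04, 0], [0, 0, -0.04, 0], [0, 0, -0.04, 0], [0, 0, 0, 0], [0, 0, 0, 0]]
  fingers: 65

```text
time_s: 18.1
eef_pos: [0.5339, 0.1876, 0.2286]
orientation: [[-0.33, 0.944, 0.0], [0.944, 0.33, 0.0], [-0.0, 0.0, -1.0]]
ft_force: [0.2, 0.4, -1.3]
grip_width: 0.0554
```

```bash
python3 st.py;python3 - <<'E'
from h import *
import cv2
w=r.read_camera("side");cv2.imwrite("pics/s5.png",cv2.resize(w[90:380,140:410],(558,600),interpolation=2))
E
```

```text
18.1 [0.5339 0.1876 0.2286] yaw 109.26954833032872 j6 -7.894992299726468 w 0.05544982850347023 T [ 0.022   0.0099 -0.0115] F [ 0.1815  0.4097 -1.2862]
```

View pics/s5.png

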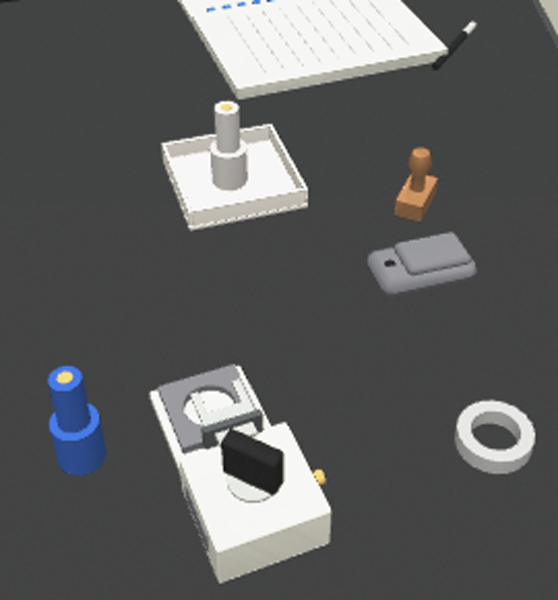

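The cartridge stands upright in the tray at (228,165), the clamp is open, and the mouse, stamp, tape and blue cartridge have not moved. Handing in.

```bash
python3 -c "
from cell import r
print(r.finish_job())"
```

```text
the job is handed in; nothing more can be done
None
```

The gas cartridge is out of the docking station and standing upright near the middle of the tray floor. I handed the job in at about 18 s.

- **Finding the thread:** Clockwise, the knob's torque rose with the turn to about 0.42 N m and fell back to zero when I returned it, so it was stuck that way. That is a wind-up of about 0.22 rad, under the 0.35 limit. Anticlockwise, the torque levelled off at about 0.29 N m, so the thread is right-hand.
- **Opening the clamp:** I unscrewed it about 2.24 rad, which puts the fork about 14.6 mm open by calculation; I did not measure the opening itself. I turned it in one grasp rather than the suggested 1.2 rad per grasp, because the last joint had room and the forces stayed low.
- **Placing the cartridge:** I lifted it straight up by the neck and lowered it in 1 mm steps until it touched (about 5 N), then let go and backed off.

The last picture shows the cartridge upright in the tray and the clamp open. The mouse, stamp, tape and blue look-alike are where they were, and the gripper is clear.

Two readings were slightly off: the anticlockwise torque was a little above the stated 0.2 to 0.25 N m at first and about 0.2 later. There was also a steady upward force of 6 to 8 N on the wrist while gripping the knob, probably from the pads swinging forward as they closed. No check failed.

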